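# Hang the vial carrier on the van's transport rail

### The job

Pick up the vial carrier with the orange tab, hook it from the robot's side over the rail at the open loading end, where no keeper bar is in the way, then slide it along the rail under the blue keeper bar until its hook is centred at the orange flag, and leave it hanging there on its own. Keep the grey-tabbed carriers (one standing, one already on the rail), the jar and the bottle where they are.

Things in the scene. Friction and masses are not known exactly. Their poses are not given: they have to be found in the camera images.
- carrier_tab (a point): Centre of the orange tab (24 x 16 x 38 mm in x, y, z) of the carrier to hang, 225-390 g, standing upright, yaw within 1 rad of straight ahead. z up, y across the hook (along the rail once hung), x from strap to hook lip. Grasp from above across the 16 mm (y), so that fingers clear the keeper bar. Hook point at x +40, z -37 mm from here; carrier's underside 142 mm below here.
- carrier_hook (a point): Same carrier and axes: where the rail's axis lies in the seated hook (a 20 mm wide upside-down V of 5 mm strap, peak at z +16). Back strap at x -17.5, lip at x +17.5 mm down to z -15, mouth 30 mm wide. Foot plate 60 x 60 mm at z -105, with captive vials up to z -47. The tab spans z +18 to +56 at x -52 to -28. It hangs upright by itself.
- rail: Fixed stand on a tray 150 x 460 mm, 18 high; origin at its underside's centre, y along the rail to the loading end. Steel rail 12 mm thick, axis at z 165, y -220 to 220; end posts 18 mm thick, tops z 165 (y 220) and 205; all mm. Blue keeper bar, 8 mm thick, axis 31 mm above the rail's from y -220 to 85, rising to 45 mm at y 110.
- rail_load (a point): Point on the rail's axis, 165 mm above the bench, in the middle of its open loading end (open from 115 to 210 mm along the stand's y; this point at 160). Stand's axes. Bring the carrier in level from the robot's side, its x along the stand's x (tab towards the robot), with the lip passing over the rail and the vials under it, then lower. Under the keeper bar, past this open end, a seated hook slides freely, but no hook goes on or comes off.
- mark_point (a point): Point on the rail's axis straight under the orange flag, where the hook's centre must stop (stand's axes). The flag, 12 mm wide along the rail, sits on the keeper bar, up to 63 mm above the rail's axis and within 6 mm of its vertical plane. Its place along the rail (stand's y -60 to 60 mm) differs each time.
- rack_mid (a point): Centre of a fixed blue tube rack on the bench, 50 x 120 mm (long side along the rail) and 100 mm tall with its tubes. It stands on the robot's side of the rail, its near face 145 to 165 mm from the rail's vertical plane, close before the loading end: an obstacle to go round or over.
- spare_tab (a point): Centre of the grey tab of the spare carrier standing on the bench (same shape as the orange one, tab centre 142 mm above its underside). Leave alone.
- parked_tab (a point): Centre of the grey tab of another carrier of the same shape, already hanging near the far end of the rail, at least 110 mm beyond the flag. Leave alone.
- jar_mid (a point): Centre of an upright closed amber jar with a blue lid, 60 mm in diameter, 85 mm tall. Leave alone.
- bottle_mid (a point): Centre of an upright white bottle with a blue cap, 56 mm in diameter, 150 mm tall. Leave alone.
There are look-alikes about, which are no part of the job. What is shaped like the part that bears carrier_tab but green is not meant.

How it is judged:
On the way:
1. the orange-tabbed carrier is hooked on the open loading end of the rail (x of carrier_hook in the frame of rail between -0.012 and 0.012 m and y of carrier_hook in the frame of rail between 0.1 and 0.215 m and z of carrier_hook in the frame of rail between 0.157 and 0.173 m and angle between carrier_hook's own z axis and vertical below 0.35 rad), for 0.1 s.
At the end, for the whole second after the job is handed in: Orange-tabbed carrier released, hanging on the rail: hook point within 8 mm of the rail's axis sideways, 5 mm in height; upright and square to the rail within 0.2 rad; hook within 12 mm of the flag along the rail. Spare carrier, jar, bottle within 20 mm, parked carrier within 15 mm of their starts (x of carrier_hook in the frame of rail between -0.008 and 0.008 m and z of carrier_hook in the frame of rail between 0.16 and 0.17 m and y of carrier_hook in the frame of mark_point between -0.012 and 0.012 m and angle between carrier_hook's own z axis and vertical below 0.2 rad and angle between the y axis of carrier_hook and the y axis of rail, either way round below 0.2 rad and distance of each of spare_tab, jar_mid, bottle_mid from where it was at the start of the episode below 0.02 m and distance of parked_tab from where it was at the start of the episode below 0.015 m); the robot touches nothing.
It fails at once if the spare carrier is displaced by more than 20 mm (distance of spare_tab from where it was at the start of the episode above 0.02 m).
It fails at once if the jar is displaced by more than 20 mm (distance of jar_mid from where it was at the start of the episode above 0.02 m).
It fails at once if the bottle is displaced by more than 20 mm (distance of bottle_mid from where it was at the start of the episode above 0.02 m).
It fails at once if the parked carrier is displaced by more than 15 mm (distance of parked_tab from where it was at the start of the episode above 0.015 m).
It also fails if it takes over 48 s, if anything falls off the work surface, if the arm or the gripper's body presses on something with over 40 N, if the wrist force passes 120 N, or if a joint passes its speed limit or range.

### The arm

A 6-joint arm with a two-finger parallel gripper is mounted at the origin on the work surface. World frame = base frame: x ahead of the robot, y to its left, z up, the work surface at z = 0. Lengths are in m, angles in rad, forces in N, time in s.
With the tool pointing down it reaches from about 0.375 to 0.975 m from the base axis. Payload 3.8 kg.
Tool frame: the origin (TCP) lies midway between the tips of the shut fingers; the grasp point (between the pads) lies 19 mm behind it; z points along the fingers, y is the line along which they close (so a half turn about z gives the same grasp; the last joint's range is limited). The gripper opens to 85 mm and grips with 20 to 120 N. Pads are 22 mm wide; open, the fingers measure 114 mm over their backs; the gripper's body (76 mm by 85 mm) begins 54 mm behind the grasp point. The pads swing forward as they close: fully open they stand 13 mm farther back than shut.
Start: joints at [1.109, 0.264, 1.604, -0, 1.274, -0.037], TCP at [0.278, 0.615, 0.231] pointing down, gripper open.
Joint ranges: [-2.63, 2.63], [-0.94, 2.18], [0.31, 2.57], [-1.31, 4.45], [0, 2.66], [-2.55, 2.55]. Speed limits (rad/s): [2.57, 2.57, 3.14, 3.14, 3.14, 3.14].

### API

Orientations are given as a rotation vector (axis times angle).
In Python, from workcell import bot gives the robot as it stands.
- The arm moves only by the tool jog_arm, never from a script. Its argument "motion" is a list of rows, each a list of 5 numbers: the opening, from -1 (shut) to 1 (fully open), then the shift along the tool's x, y, z in mm, then the turn about the tool's z in degrees. In form: [[claw, x, y, z, twist], ...]. A call has 1 to 10 rows; each row shifts and turns the commanded pose from where the row before left it, along the tool's axes as they then stand; what a row does not reach is not made up. A row lasts 1/12 s, in which the tool goes at most 41.7 mm and 7.16 degrees, less where a joint would pass 70% of its speed; a pose out of reach is approached as far as the arm can. A call with a gripper value outside its range is refused whole. The fingers move at their own pace and stop on an object; "force" is the grip in N (left out, the last holds). Time passes only in rows, so rows that do not move let the fingers close. It gives the time, the measured TCP pose, the force, the opening and the grip force at its end, in the units of the state.
- bot.read_state(): the state, without advancing time (a new reading comes with each control period).
- bot.read_camera(name): name is "scene" or "top" or "wrist"; returns (picture, depth): 384x512x3 uint8, red, green, blue; 384x512 float32, m along the optical axis (not along the pixel's ray), 0 where there is no reading.
- bot.get_calibration(name): a dict with "vfov" (degrees; the focal length in pixels is half the picture's height over the tangent of half this angle, whatever the lens; pixels are square), "cx", "cy" (the principal point, pixels), "rvec" (rotation vector, rad) and "tvec" (3), from world to camera coordinates, as OpenCV has them; the wrist camera has in their place "tool_from_camera" (4x4, takes a point from camera to tool coordinates, whose origin is the TCP and whose axes are the flange's). Camera axes: x right, y down, z forward; pixel columns grow to the right and rows downward; lengths in m; the calibration is good to about 2 mm. A picture is of the moment at which its call begins: read the wrist's pose just before it. get_calibration takes no time and is no camera call.
- bot.finish_job(): hands the job in; it is judged then, once.
The state is a dict: "time": time; "q": joint angles; "joint_vel": joint speeds; "joint_torque": joint torques, N m; "tool_pos": TCP position; "tcp_rot": TCP orientation; "wrist_force": force on the tool from outside, world axes, zero at the start; "torque": the same for the moment, N m; "width": opening from 0.0 (shut) to 1.0 (fully open); "grip_force": force on a finger pad.
Only numpy, scipy, OpenCV 4.12 (cv2) and the standard library are available. Lean on these libraries where they do the work, as an engineer would, in place of code of your own. Each camera call takes 0.05 s, during which the arm holds its last target. There are 200 camera calls.

## Working session

There is one attempt and no reset: what is moved stays moved. The work goes in short steps, Python scripts to look and compute and a tool call to move; the robot and the scene stay as the last step left them, time stands still between calls to the robot, and variables do not carry over. Pictures are saved under pics/ and viewed, at most 10 in all, crops included, and the job is handed in when it is done.

Besides the shell and the picture viewer there is one more tool, called after "Emit:" as name(argument=value, ...), one argument or row to a line, values as JSON. jog_arm: Moves the arm, as the interface text tells. Its arguments: {"type":"object","properties":{"motion":{"type":"array"},"force":{"type":"number"}},"required":["motion"]}

```bash
mkdir -p pics; cat > h.py <<'E'
import numpy as np, cv2
from workcell import bot
from scipy.spatial.transform import Rotation as R
def look(n):
    s=bot.read_state(); im,d=bot.read_camera(n); c=bot.get_calibration(n)
    f=im.shape[0]/2/np.tan(np.radians(c['vfov'])/2)
    if n=='wrist':
        T=np.eye(4);T[:3,:3]=R.from_rotvec(s['tcp_rot']).as_matrix();T[:3,3]=s['tool_pos'];T=T@np.array(c['tool_from_camera'])
    else:
        W=np.eye(4);W[:3,:3]=R.from_rotvec(np.array(c['rvec']).ravel()).as_matrix();W[:3,3]=np.array(c['tvec']).ravel();T=np.linalg.inv(W)
    v,u=np.mgrid[:im.shape[0],:im.shape[1]]
    ray=np.stack([(u-c['cx'])/f,(v-c['cy'])/f,np.ones(u.shape)],-1)
    P=(ray*d[...,None])@T[:3,:3].T+T[:3,3]; P[d==0]=np.nan
    return im,P,T,ray@T[:3,:3].T
def save(n,im,k=1):
    cv2.imwrite('pics/'+n,cv2.resize(im[...,::-1],None,fx=k,fy=k,interpolation=cv2.INTER_CUBIC))
def blobs(im,P,lo,hi,amin=25):
    h=cv2.cvtColor(im,cv2.COLOR_RGB2HSV); m=cv2.inRange(h,lo,hi)
    n,l,st,c=cv2.connectedComponentsWithStats(m)
    for i in range(1,n):
        if st[i,4]>=amin:
            p=P[l==i]; print(np.round(c[i]),st[i],'med',np.round(np.nanmedian(p,0),3),'lo',np.round(np.nanpercentile(p,3,axis=0),3),'hi',np.round(np.nanpercentile(p,97,axis=0),3))
E
python3 - <<'E'
from h import *
for n in('scene','top'):
    im,P,T,_=look(n); save(n+'0.png',im,1.5); print(n,T[:3,3]); np.savez(n+'0.npz',im=im,P=P)
    print('orange');blobs(im,P,(5,140,100),(20,255,255))
    print('blue');blobs(im,P,(95,120,60),(125,255,255))
print(bot.read_state())
E
```

```text
scene [ 1.40216949 -0.05486386  0.83281051]
orange
[271. 160.] [267 158   9   4  26] med [0.322 0.091 0.161] lo [0.246 0.081 0.119] hi [0.332 0.106 0.164]
[335. 178.] [331 176   9   6  32] med [0.437 0.252 0.161] lo [0.319 0.242 0.081] hi [0.448 0.276 0.164]
[286. 198.] [275 191  20  11  53] med [0.354 0.137 0.043] lo [0.321 0.101 0.039] hi [0.367 0.161 0.045]
[321. 222.] [309 216  26  12  70] med [0.478 0.208 0.042] lo [0.451 0.184 0.038] hi [0.495 0.248 0.047]
blue
[118.  19.] [  90    0   56   41 1969] med [-0.859 -0.5    0.278] lo [-0.871 -0.606  0.187] hi [-0.847 -0.39   0.362]
[331.   8.] [306   0  61  30 647] med [-0.774  0.516  0.311] lo [-0.784  0.405  0.268] hi [-0.763  0.657  0.342]
[393.  48.] [ 326    0  129   80 5669] med [-0.775  0.865  0.094] lo [-0.787  0.588 -0.042] hi [-0.762  1.133  0.27 ]
[74. 92.] [  37   70   75   44 1824] med [-0.563 -0.742  0.003] lo [-1.117 -0.976 -0.069] hi [-0.422 -0.534  0.073]
[126. 100.] [111  83  30  28 456] med [-0.43  -0.449  0.044] lo [-0.541 -0.51   0.006] hi [-0.421 -0.397  0.074]
[170. 212.] [ 75 200 145  23 853] med [ 0.578 -0.1
[... 1479 characters left out ...]
186  0.069] hi [ 0.429 -0.072  0.079]
{'time': 0.1, 'q': array([ 1.10911761e+00,  2.64683439e-01,  1.60526886e+00,  1.03547114e-05,
        1.27370960e+00, -3.68945507e-02]), 'joint_vel': array([ 0.00018589, -0.00117794, -0.00283987, -0.00139167,  0.00072873,
       -0.00018389]), 'joint_torque': array([-9.66112361e-05, -5.16706145e+01, -3.68589377e+01, -6.12761733e-05,
        6.22424457e-03,  1.35205451e-05]), 'tool_pos': array([0.27787659, 0.61440559, 0.23006577]), 'tcp_rot': array([-0.66213876, -3.07048842,  0.00314553]), 'wrist_force': array([ 0.52275984, -0.10721014, -0.04482223]), 'torque': array([ 0.01228792, -0.07017364,  0.00880132]), 'grip_force': 0.0, 'width': 0.9992080386616683}
```

View pics/scene0.png

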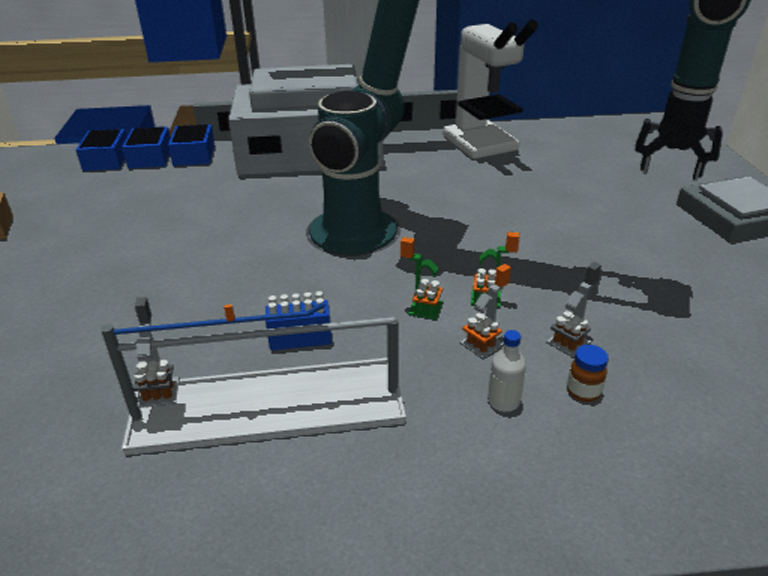

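View pics/top0.png

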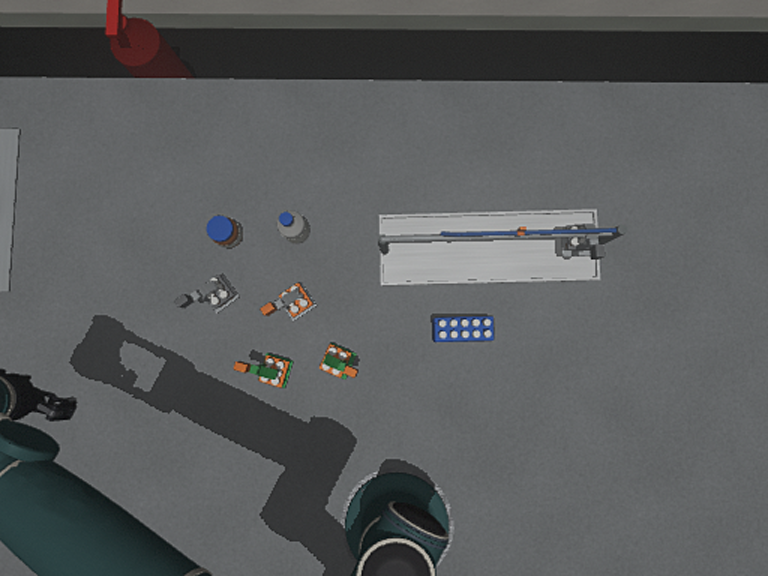

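The top view has three orange-tabbed candidates, in native pixels:
- (178,205) has a grey strap and hook.
- (160,244) has a green hook.
- (232,248) also has a green hook.

The one at (178,205) fits, since green bodies are excluded. I'll confirm it in a crop and measure its yaw, the rail and the flag.

```bash
python3 - <<'E'
from h import *
D=np.load('top0.npz'); im,P=D['im'],D['P']
save('crop1.png',im[175:265,110:250],5)
h=cv2.cvtColor(im,cv2.COLOR_RGB2HSV)
v,u=np.mgrid[:384,:512]
# rail: points z 0.16-0.175 in region
for nm,(zl,zh),b in (('rail',(0.163,0.178),(253,405,145,170)),('keeper',(0.195,0.208),(253,405,145,165))):
    m=(u>b[0])&(u<b[1])&(v>b[2])&(v<b[3])&(P[...,2]>zl)&(P[...,2]<zh)
    p=P[m]; c=np.polyfit(p[:,1],p[:,0],1); r=p[:,0]-np.polyval(c,p[:,1]); k=abs(r)<.008; c=np.polyfit(p[k,1],p[k,0],1)
    print(nm,len(p),c,'y',p[k,1].min(),p[k,1].max(),'z',np.median(p[k,2]))
m=(u>250)&(u<262)&(v>140)&(v<185)&(P[...,2]>.1); print('post',np.nanmedian(P[m],0),np.nanmin(P[m],0),np.nanmax(P[m],0))
# tray: bright area z~.018
m=(u>245)&(u<415)&(v>135)&(v<195)&(P[...,2]>.010)&(P[...,2]<.026)
print(cv2.minAreaRect(P[m][:,:2].astype(np.float32)))
# flag orange small
print('flag');blobs(im[140:170],P[140:170],(5,120,80),(22,255,255),3)
D2=np.load('scene0.npz'); print('flag sc');blobs(D2['im'][195:220,130:175],D2['P'][195:220,130:175],(5,120,80),(22,255,255),3)
# carriers
def car(b,zlo=.005):
    m=(u>b[0])&(u<b[1])&(v>b[2])&(v<b[3])&(P[...,2]>zlo); return P[m]
q=car((168,215,182,220))
for a,bb in((.003,.035),(.05,.098),(.098,.14),(.14,.18)):
    k=q[(q[:,2]>a)&(q[:,2]<bb)]; print(a,len(k),k.mean(0).round(3),cv2.minAreaRect(k[:,:2].astype(np.float32)) if len(k)>3 else'')
q=car((112,165,178,212),.14); print('spare',q.mean(0),len(q))
E
```

```text
rail 469 [-0.02959807  0.5711652 ] y -0.3882251454546839 0.03673713149347322 z 0.16952580740514078
keeper 287 [-0.04042494  0.57124728] y -0.37735418650829183 -0.0855636709876932 z 0.19899263680386525
post [0.56766958 0.03110576 0.16594402] [0.56122911 0.01666778 0.10120931] [0.57967089 0.04256212 0.17505364]
((0.5797232389450073, -0.18610140681266785), (0.1513853669166565, 0.4607659876346588), 2.1986474990844727)
flag
[153.  18.] [147  10  10  13  22] med [0.583 0.351 0.059] lo [0.574 0.343 0.054] hi [0.609 0.37  0.066]
[348.  12.] [346  11   5   2   9] med [ 0.583 -0.219  0.228] lo [ 0.582 -0.224  0.224] hi [ 0.586 -0.214  0.231]
[347.  15.] [345  14   5   3  13] med [ 0.578 -0.219  0.207] lo [ 0.575 -0.224  0.202] hi [ 0.581 -0.214  0.211]
flag sc
[22. 13.] [20  8  6 11 55] med [ 0.588 -0.219  0.218] lo [ 0.582 -0.224  0.203] hi [ 0.59  -0.213  0.229]
0.003 83 [0.459 0.23  0.007] ((0.4578568935394287, 0.2390054315328598), (0.11484850943088531, 0.14476683735847473), 0.7787898778915405)
0.05 91 [0.457 0.212 0.059] ((0.458889901638031, 0.2177215814590454), (0.04786248877644539, 0.042234867811203), 35.4384765625)
0.098 123 [0.455 0.223 0.116] ((0.4507225751876831, 0.2317884862422943), (0.0208097193390131, 0.06970535963773727), 32.887298583984375)
0.14 59 [0.436 0.25  0.159] ((0.4356915056705475, 0.2511189579963684), (0.016132645308971405, 0.023771043866872787), 36.99698257446289)
spare [0.44800674 0.41341711 0.15726528] 66
```

View pics/crop1.png

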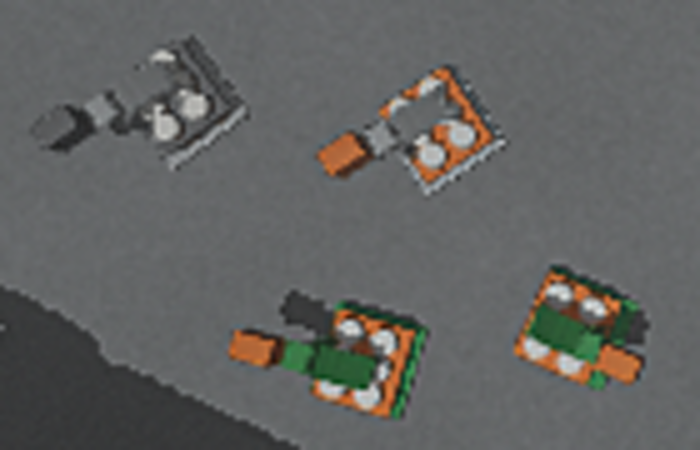

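The crop confirms it: the carrier at crop (345,155), native (179,206), has a grey strap and an orange tab. The other two have green hooks. I'll move above it for a close wrist look.

Emit:
jog_arm(
  motion=[
    [0.0,-32,-29,-11,0],
    [0.0,-32,-29,-11,0],
    [0.0,-32,-29,-11,0],
    [0.0,-32,-29,-11,0],
    [0.0,-32,-29,-11,0],
    [0.0,-32,-29,-11,0],
    [0.0,-32,-29,-11,0],
    [0.0,-32,-29,-11,0],
    [0.0,-30,-28,-11,0],
    [0.0,0,0,0,7],
  ],
)

```text
time: 0.93
tool_pos: [0.4255, 0.2761, 0.3268]
tcp_rot: [0.854, 3.018, -0.001]
wrist_force: [0.1, 0.6, -0.0]
width: 0.501
grip_force: 0.0
```

Emit:
jog_arm(
  motion=[
    [0.0,0,0,0,7],
    [0.0,0,0,0,7],
    [0.0,0,0,0,7],
    [0.0,0,0,0,2],
    [0.0,0,0,0,0],
    [0,0,0,0,0],
  ],
)

```text
time: 1.43
tool_pos: [0.4222, 0.2814, 0.3239]
tcp_rot: [-1.433, -2.796, 0.001]
wrist_force: [1.1, -0.3, 0.6]
width: 0.497
grip_force: 0.0
```

```bash
cat >> h.py <<'E'
def delta(target,carrier_yaw_deg):
    "mm in tool axes and twist deg, to put TCP at target with tool y along carrier y"
    s=bot.read_state(); M=R.from_rotvec(s['tcp_rot']).as_matrix()
    d=M.T@(np.array(target)-s['tool_pos'])*1000
    now=np.degrees(np.arctan2(M[1,1],M[0,1])); tw=-((carrier_yaw_deg+90-now+90)%180-90)
    print('t',round(s['time'],2),'tcp',s['tool_pos'].round(4),'tool y deg',round(now,2),'tilt',M[2].round(3),'delta',d.round(1),'twist',round(tw,2),'F',np.round(s['wrist_force'],1),'w',round(s['width'],3),'g',round(s['grip_force'],1),'q',s['q'].round(2))
E
python3 - <<'E'
from h import *
delta((.436,.251,.33),-54.5)
im,P,T,_=look('wrist'); save('w1.png',im,1.2); np.savez('w1.npz',im=im,P=P); print(T.round(3))
blobs(im,P,(5,140,80),(20,255,255),60)
E
```

```text
t 1.43 tcp [0.4222 0.2814 0.3239] tool y deg 35.74 tilt [ 0.    -0.001 -1.   ] delta [-32.8  -6.5  -6.1] twist 0.24 F [ 1.1 -0.3  0.6] w 0.497 g 0.0 q [ 0.54 -0.1   1.83 -0.    1.42 -0.08]
[[ 0.811  0.554  0.187  0.375]
 [ 0.585 -0.768 -0.26   0.347]
 [-0.     0.321 -0.947  0.465]
 [ 0.     0.     0.     1.   ]]
[188. 106.] [176  95  27  24 405] med [0.326 0.3   0.159] lo [0.316 0.287 0.136] hi [0.334 0.31  0.161]
[197. 131.] [182 117  25  30 130] med [0.337 0.265 0.041] lo [0.329 0.23  0.036] hi [0.344 0.277 0.042]
[161. 188.] [134 175  43  31 243] med [0.339 0.149 0.04 ] lo [0.308 0.129 0.036] hi [0.368 0.162 0.042]
[247. 192.] [231 182  35  27 456] med [0.434 0.25  0.158] lo [0.424 0.218 0.039] hi [0.471 0.264 0.161]
[ 96. 244.] [ 86 232  21  22 234] med [0.32  0.094 0.159] lo [0.312 0.082 0.152] hi [0.329 0.104 0.161]
```

View pics/w1.png

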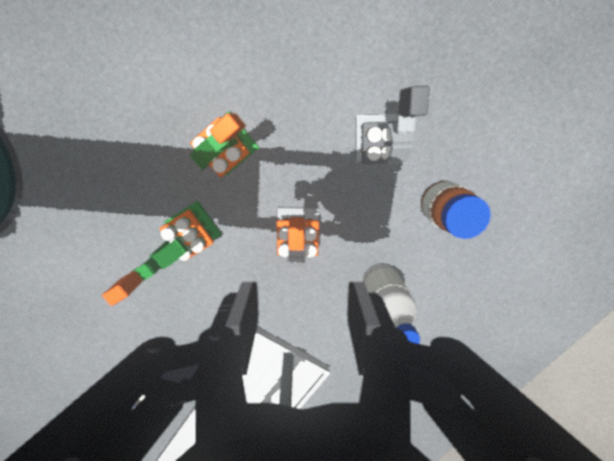

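The wrist view shows the target tab at about (247,195) native, nearly square to the fingers. I'll refine its yaw and centre.

```bash
python3 - <<'E'
from h import *
D=np.load('w1.npz'); im,P=D['im'],D['P']
v,u=np.mgrid[:384,:512]
hs=cv2.cvtColor(im,cv2.COLOR_RGB2HSV)
b=(u>222)&(u<275)&(v>170)&(v<225)
for a,c in((.154,.17),(.003,.012),(.12,.152),(.085,.118),(.05,.08),(.03,.045)):
    k=P[b&(P[...,2]>a)&(P[...,2]<c)]
    if len(k)>5: print(a,len(k),k.mean(0).round(4),cv2.minAreaRect(k[:,:2].astype(np.float32)))
E
```

```text
0.154 257 [0.4349 0.2523 0.1595] ((0.4355824589729309, 0.25122833251953125), (0.014151767827570438, 0.024340569972991943), 35.305320739746094)
0.003 303 [0.4456 0.2366 0.005 ] ((0.4466714560985565, 0.2359267771244049), (0.05839892849326134, 0.017276976257562637), 34.69887161254883)
0.12 96 [0.431  0.2575 0.1374] ((0.43925943970680237, 0.2453366219997406), (0.014897432178258896, 0.03853613883256912), 35.77449035644531)
0.085 229 [0.4598 0.2171 0.1111] ((0.4579991102218628, 0.2180466502904892), (0.01924487017095089, 0.039879877120256424), 35.79618453979492)
0.05 326 [0.4601 0.2173 0.0564] ((0.4590410888195038, 0.21731683611869812), (0.04745437577366829, 0.042696114629507065), 35.217403411865234)
0.03 281 [0.4558 0.2231 0.0403] ((0.4596427381038666, 0.2157668173313141), (0.05580306798219681, 0.049573857337236404), 35.94541549682617)
```

Emit:
jog_arm(
  motion=[
    [0,-33,-6.5,20,0],
    [0,0,0,40,0],
    [0,0,0,40,0],
    [0,0,0,35,0],
    [0,0,0,25,0],
    [0,0,0,0,0],
    [0,0,0,0,0],
  ],
)

```text
time: 2.07
tool_pos: [0.4351, 0.2504, 0.163]
tcp_rot: [-1.432, -2.793, 0.005]
wrist_force: [0.5, 0.2, 0.0]
width: 0.498
grip_force: 0.0
```

```bash
python3 - <<'E'
from h import *
delta((.436,.251,.128),-54.6)
E
```

```text
t 2.07 tcp [0.4351 0.2504 0.163 ] tool y deg 35.7 tilt [ 0.001 -0.004 -1.   ] delta [-0.1  1.2 35. ] twist 0.3 F [0.5 0.2 0. ] w 0.498 g 0.0 q [ 0.47 -0.01  2.04  0.    1.11 -0.15]
```

Emit:
jog_arm(
  motion=[
    [0,0,1,15,0],
    [0,0,0,15,0],
    [0,0,0,5,0],
    [0,0,0,0,0],
    [-1,0,0,0,0],
    [-1,0,0,0,0],
    [-1,0,0,0,0],
    [-1,0,0,0,0],
    [-1,0,0,0,0],
    [-1,0,0,0,0],
  ],
  force=100,
)

```text
time: 2.9
tool_pos: [0.4378, 0.2523, 0.1312]
tcp_rot: [1.434, 2.794, 0.003]
wrist_force: [-2.4, 0.2, 6.3]
width: 0.175
grip_force: 98.3
```

Emit:
jog_arm(
  motion=[
    [-1,0,0,0,0],
    [-1,0,0,0,0],
    [-1,0,0,0,0],
    [-1,0,0,0,0],
  ],
)

```text
time: 3.23
tool_pos: [0.4378, 0.2523, 0.1312]
tcp_rot: [1.434, 2.794, 0.003]
wrist_force: [-3.2, 0.2, 6.8]
width: 0.167
grip_force: 98.3
```

```bash
python3 - <<'E'
from h import *
delta((.436,.251,.258),-54.6)
E
```

```text
t 3.23 tcp [0.4378 0.2523 0.1312] tool y deg 35.66 tilt [ 0.     0.002 -1.   ] delta [   0.    -1.9 -126.8] twist 0.26 F [-3.2  0.2  6.8] w 0.167 g 98.3 q [ 0.47  0.03  2.07  0.    1.04 -0.15]
```

Emit:
jog_arm(
  motion=[
    [-1,0,0,-10,0],
    [-1,0,0,-25,0],
    [-1,0,0,-35,0],
    [-1,0,0,-35,0],
    [-1,0,0,-26,0],
    [-1,0,0,0,-3],
    [-1,0,0,0,-6],
    [-1,0,0,0,-6],
    [-1,0,0,0,-6],
    [-1,0,0,0,-6],
  ],
)

```text
time: 4.07
tool_pos: [0.437, 0.2514, 0.2607]
tcp_rot: [0.734, 3.054, -0.0]
wrist_force: [-0.2, 0.2, -2.0]
width: 0.169
grip_force: 98.0
```

Emit:
jog_arm(
  motion=[
    [-1,0,0,0,-6],
    [-1,0,0,0,-6],
    [-1,0,0,0,-6],
    [-1,0,0,0,-6],
    [-1,0,0,0,-5],
    [-1,0,0,0,0],
    [-1,0,0,0,0],
  ],
)

```text
time: 4.65
tool_pos: [0.437, 0.2514, 0.2605]
tcp_rot: [0.042, -3.141, 0.0]
wrist_force: [-0.4, 0.5, -2.6]
width: 0.167
grip_force: 98.0
```

```bash
python3 - <<'E'
from h import *
delta((.435,-.027,.262),2.1)
E
```

```text
t 4.65 tcp [0.437  0.2514 0.2605] tool y deg 91.52 tilt [ 0. -0. -1.] delta [   9.4 -278.2   -1.5] twist -0.58 F [-0.4  0.5 -2.6] w 0.167 g 98.0 q [ 0.47 -0.08  1.92 -0.    1.3  -1.12]
```

Emit:
jog_arm(
  motion=[
    [-1,0,-15,0,-0.6],
    [-1,1,-30,0,0],
    [-1,1,-35,0,0],
    [-1,1,-35,0,0],
    [-1,1,-35,0,0],
    [-1,1,-35,0,0],
    [-1,1,-35,-1.5,0],
    [-1,1,-30,0,0],
    [-1,1,-20,0,0],
    [-1,1,-8,0,0],
  ],
)

```text
time: 5.48
tool_pos: [0.4387, -0.0293, 0.2621]
tcp_rot: [-0.054, 3.141, -0.002]
wrist_force: [0.5, -0.4, -2.2]
width: 0.167
grip_force: 98.1
```

Emit:
jog_arm(
  motion=[
    [-1,0,0,0,0],
    [-1,0,0,0,0],
    [-1,0,0,0,0],
  ],
)

```text
time: 5.73
tool_pos: [0.439, -0.0256, 0.2618]
tcp_rot: [0.062, -3.141, -0.001]
wrist_force: [0.3, 0.3, -1.3]
width: 0.171
grip_force: 98.1
```

```bash
python3 - <<'E'
from h import *
delta((.435,-.027,.262),2.1)
for n in('scene','wrist'):
    im,P,T,_=look(n); save(n+'2.png',im,1.5); np.savez(n+'2.npz',im=im,P=P)
a=cv2.imread('pics/scene2.png')[150:480,100:640]; cv2.imwrite('pics/scene2c.png',cv2.resize(a,(785,480)))
E
```

```text
t 5.73 tcp [ 0.439  -0.0256  0.2618] tool y deg 92.26 tilt [ 0.     0.001 -1.   ] delta [ 4.  -1.2 -0.2] twist 0.16 F [ 0.3  0.3 -1.3] w 0.171 g 98.1 q [-0.12 -0.21  2.04  0.    1.32 -1.73]
```

View pics/scene2c.png

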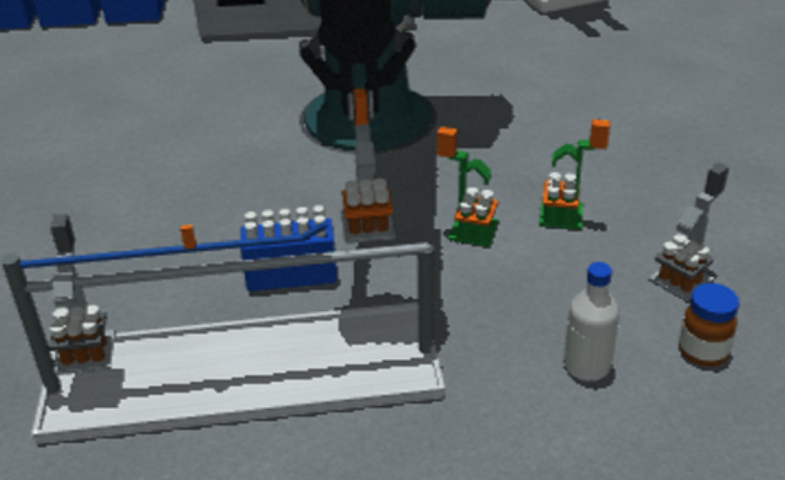

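View pics/wrist2.png

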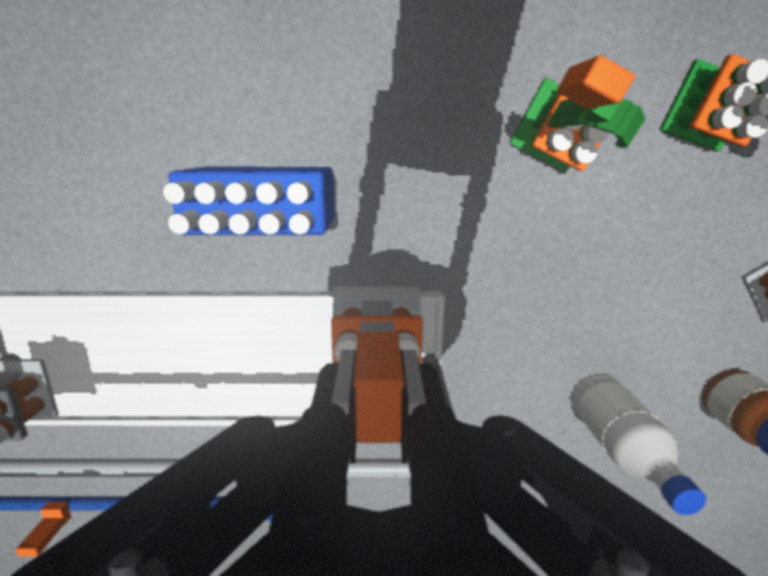

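The carrier is held upright, the rack is at wrist native (165,135), the flag at about (30,350). I'll measure the held hook and rail from these views.

```bash
python3 - <<'E'
from h import *
D=np.load('scene2.npz'); im,P=D['im'],D['P']
print('scene orange');blobs(im[140:270,190:260],P[140:270,190:260],(3,120,60),(20,255,255),8)
v,u=np.mgrid[:384,:512]
w=(P[...,0]>.38)&(P[...,0]<.56)&(abs(P[...,1]+.026)<.045)&(P[...,2]>.11)&(P[...,2]<.27)
for z in np.arange(.12,.27,.01):
    k=P[w&(abs(P[...,2]-z)<.005)]
    if len(k): print(round(z,3),len(k),'x',np.percentile(k[:,0],[5,50,95]).round(4),'y',np.percentile(k[:,1],[3,97]).round(4))
# rail seen from far side (scene)
def fit(P,nm,zl,zh,yl,yh):
    m=(P[...,2]>zl)&(P[...,2]<zh)&(P[...,1]>yl)&(P[...,1]<yh)&(P[...,0]>.55)&(P[...,0]<.61); p=P[m]
    if len(p)<5: return print(nm,len(p))
    c=np.polyfit(p[:,1],p[:,0],1); r=p[:,0]-np.polyval(c,p[:,1]);k=abs(r)<.007; c=np.polyfit(p[k,1],p[k,0],1)
    print(nm,k.sum(),c.round(4),'x@-.026',np.polyval(c,-.026).round(4),'x@-.219',np.polyval(c,-.219).round(4),'z',np.percentile(p[k,2],[3,50,97]).round(4))
W=np.load('wrist2.npz')['P'];Tp=np.load('top0.npz')['P'];S0=np.load('scene0.npz')['P']
for nm,Q in(('scene',P),('scene0',S0),('top',Tp),('wrist',W)):
    fit(Q,nm+' rail',.155,.178,-.3,.015); fit(Q,nm+' keeper',.19,.205,-.35,-.1)
    m=(Q[...,2]>.1)&(Q[...,2]<.158)&(Q[...,0]>.55)&(Q[...,0]<.6)&(Q[...,1]>.01)&(Q[...,1]<.06); 
    if m.sum(): print(' post',m.sum(),np.percentile(Q[m],[3,97],axis=0).round(4).tolist())
im=np.load('wrist2.npz')['im']; print('flag');blobs(im[300:],W[300:],(5,120,60),(22,255,255),20)
E
```

```text
scene orange
[42.  9.] [39  1  7 17 90] med [ 0.449 -0.026  0.282] lo [ 0.433 -0.032  0.261] hi [ 0.453 -0.019  0.294]
[45. 56.] [ 34  47  23  13 135] med [ 0.503 -0.025  0.173] lo [ 0.474 -0.052  0.167] hi [0.508 0.002 0.178]
0.13 23 x [0.5001 0.5063 0.5086] y [-0.0536  0.0024]
0.14 158 x [0.4695 0.4988 0.5099] y [-0.0543  0.0039]
0.15 49 x [0.4945 0.4987 0.5006] y [-0.0465 -0.0026]
0.16 33 x [0.4949 0.4991 0.5024] y [-0.0463 -0.0049]
0.17 117 x [0.4734 0.5032 0.5081] y [-0.052   0.0025]
0.18 74 x [0.4713 0.498  0.5029] y [-0.0486 -0.0015]
0.19 180 x [0.4625 0.4794 0.5012] y [-0.0467 -0.0025]
0.2 7 x [0.4606 0.4635 0.465 ] y [-0.0346 -0.0169]
0.21 4 x [0.4622 0.4635 0.4657] y [-0.0342 -0.0338]
0.22 12 x [0.4824 0.4978 0.4991] y [-0.0334 -0.0162]
0.23 31 x [0.4927 0.4974 0.5003] y [-0.0325 -0.0148]
0.24 50 x [0.4704 0.4893 0.4979] y [-0.0339 -0.0145]
0.25 53 x [0.4636 0.4741 0.4851] y [-0.0331 -0.0159]
0.26 48 x [0.4476 0.4531 0.4669] y [-0.0334 -0.017 ]
0.27 15 x [0.4474 0.4509 0.4521] y [-0.0372 -0.0128]
scene rail 656 [-0.0417  0.576 ] x@-.026 0.5771 x@-.219 0.5852 z [0.1625 0.169
[... 292 characters left out ...]
26 0.5762 x@-.219 0.584 z [0.1943 0.1991 0.2029]
 post 135 [[0.5706, 0.0259, 0.1018], [0.582, 0.043, 0.1572]]
top rail 330 [-0.0289  0.5711] x@-.026 0.5719 x@-.219 0.5775 z [0.1636 0.1693 0.1751]
top keeper 246 [-0.0388  0.5716] x@-.026 0.5726 x@-.219 0.5801 z [0.1943 0.1988 0.203 ]
 post 18 [[0.5614, 0.0259, 0.1016], [0.5728, 0.0409, 0.1545]]
wrist rail 1791 [-0.0393  0.5694] x@-.026 0.5704 x@-.219 0.578 z [0.1625 0.1683 0.1704]
wrist keeper 749 [-0.0445  0.5686] x@-.026 0.5698 x@-.219 0.5784 z [0.1935 0.1976 0.2045]
 post 9 [[0.5622, 0.0357, 0.1001], [0.5658, 0.0407, 0.1035]]
flag
[29. 53.] [ 10  35  36  37 582] med [ 0.581 -0.218  0.214] lo [ 0.575 -0.225  0.201] hi [ 0.586 -0.214  0.227]
```

Emit:
jog_arm(
  motion=[
    [-1,0,0,20,0],
    [-1,0,0,20,0],
    [-1,0,0,0,0],
    [-1,-15,-2,0,0],
    [-1,-15,-2,0,0],
    [-1,-15,0,0,0],
    [-1,-15,0,0,0],
    [-1,-10,0,0,0],
    [-1,0,0,0,0],
    [-1,0,0,0,0],
  ],
)

```text
time: 6.67
tool_pos: [0.5091, -0.0273, 0.2221]
tcp_rot: [0.063, -3.14, -0.0]
wrist_force: [0.2, 0.5, -3.1]
width: 0.17
grip_force: 98.2
```

```bash
python3 - <<'E'
from h import *
delta((.533,-.027,.222),2.3)
E
```

```text
t 6.67 tcp [ 0.5091 -0.0273  0.2221] tool y deg 92.31 tilt [ 0.001  0.    -1.   ] delta [-23.9  -0.6   0.1] twist 0.01 F [ 0.2  0.5 -3.1] w 0.17 g 98.2 q [-0.1  -0.04  1.96 -0.    1.23 -1.71]
```

Emit:
jog_arm(
  motion=[
    [-1,-8,0,0,0],
    [-1,-8,0,0,0],
    [-1,-8,0,0,0],
    [-1,0,0,0,0],
    [-1,0,0,0,0],
    [-1,0,0,0,0],
  ],
)

```text
time: 7.17
tool_pos: [0.5328, -0.0269, 0.2217]
tcp_rot: [0.062, -3.14, -0.0]
wrist_force: [0.7, 0.3, -2.6]
width: 0.169
grip_force: 98.2
```

```bash
python3 - <<'E'
from h import *
delta((.533,-.027,.191),2.3)
im,P,T,_=look('scene'); save('s3.png',im[185:285,150:290],5)
w=(P[...,0]>.55)&(P[...,0]<.62)&(abs(P[...,1]+.026)<.035)
for z in np.arange(.16,.24,.01):
    k=P[w&(abs(P[...,2]-z)<.005)]
    if len(k): print(round(z,3),len(k),'x',np.percentile(k[:,0],[5,50,95]).round(4))
E
```

```text
t 7.17 tcp [ 0.5328 -0.0269  0.2217] tool y deg 92.26 tilt [ 0.001  0.    -1.   ] delta [-0.2 -0.1 30.7] twist -0.04 F [ 0.7  0.3 -2.6] w 0.169 g 98.2 q [-0.1   0.    1.92 -0.    1.22 -1.71]
0.16 23 x [0.5589 0.5789 0.581 ]
0.17 104 x [0.5716 0.5778 0.5816]
0.18 14 x [0.5579 0.5906 0.5946]
0.19 39 x [0.586  0.5913 0.593 ]
0.2 61 x [0.5596 0.5823 0.5885]
0.21 52 x [0.5558 0.5695 0.5797]
0.22 22 x [0.551  0.5573 0.5618]
```

View pics/s3.png

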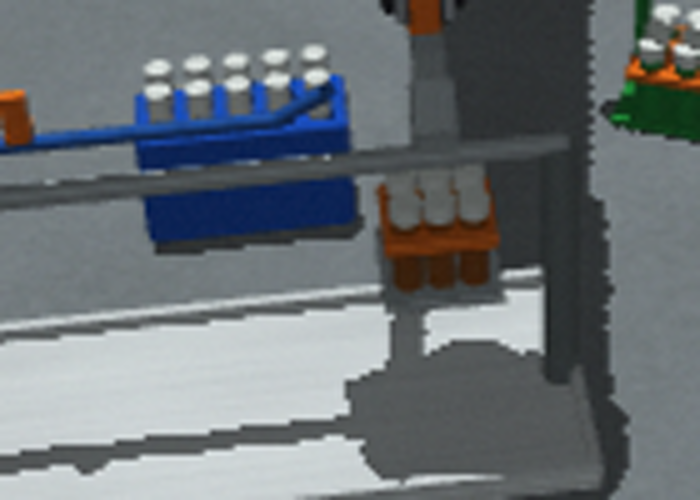

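The lip is seen past the rail (crop 435,150) with the vials under it. Now lowering.

Emit:
jog_arm(
  motion=[
    [-1,0,0,8,0],
    [-1,0,0,8,0],
    [-1,0,0,6,0],
    [-1,0,0,4,0],
    [-1,0,0,2,0],
    [-1,0,0,0,0],
    [-1,0,0,0,0],
  ],
)

```text
time: 7.8
tool_pos: [0.5329, -0.0269, 0.1937]
tcp_rot: [0.062, -3.14, -0.0]
wrist_force: [-0.1, 0.9, -2.1]
width: 0.169
grip_force: 98.5
```

Emit:
jog_arm(
  motion=[
    [-1,0,0,1,0],
    [-1,0,0,1,0],
    [-1,0,0,0,0],
    [-1,0,0,0,0],
  ],
)

```text
time: 8.13
tool_pos: [0.5333, -0.0269, 0.1921]
tcp_rot: [-0.062, 3.14, -0.0]
wrist_force: [0.6, -1.3, -2.4]
width: 0.172
grip_force: 98.5
```

```bash
python3 - <<'E'
from h import *
delta((.533,-.027,.191),2.3)
E
```

```text
t 8.13 tcp [ 0.5333 -0.0269  0.1921] tool y deg 92.26 tilt [-0.001 -0.    -1.   ] delta [ 0.3 -0.1  1.1] twist -0.04 F [ 0.6 -1.3 -2.4] w 0.172 g 98.5 q [-0.1   0.03  1.95  0.    1.17 -1.71]
```

Emit:
jog_arm(
  motion=[
    [-1,0,0,1,0],
    [-1,0,0,0,0],
    [-1,0,0,0,0],
  ],
)

```text
time: 8.38
tool_pos: [0.5337, -0.0269, 0.1915]
tcp_rot: [-0.062, 3.139, -0.0]
wrist_force: [1.3, 0.6, 1.0]
width: 0.169
grip_force: 98.5
```

Emit:
jog_arm(
  motion=[
    [-1,0,0,1,0],
    [-1,0,0,0,0],
    [-1,0,0,0,0],
  ],
)

```text
time: 8.63
tool_pos: [0.5341, -0.0269, 0.1908]
tcp_rot: [-0.062, 3.138, -0.0]
wrist_force: [2.2, -0.3, 2.4]
width: 0.17
grip_force: 98.9
```

Emit:
jog_arm(
  motion=[
    [-1,0,0,1,0],
    [-1,0,0,0,0],
    [-1,0,0,0,0],
  ],
)

```text
time: 8.88
tool_pos: [0.5341, -0.027, 0.1906]
tcp_rot: [-0.062, 3.138, -0.0]
wrist_force: [0.1, 0.2, 8.5]
width: 0.17
grip_force: 100.0
```

Seated on the rail. I'll ease the downward push and slide.

Emit:
jog_arm(
  motion=[
    [-1,0,0,-2,0],
    [-1,0,-3,0,0],
    [-1,0,-7,0,0],
    [-1,0,-10,0,0],
    [-1,0,-10,0,0],
    [-1,0,-10,0,0],
    [-1,0,-10,0,0],
    [-1,0,-6,0,0],
    [-1,0,-4,0,0],
    [-1,0,0,0,0],
  ],
)

```text
time: 9.72
tool_pos: [0.5362, -0.0873, 0.191]
tcp_rot: [-0.061, 3.139, 0.0]
wrist_force: [4.6, 1.0, 1.0]
width: 0.17
grip_force: 98.7
```

```bash
python3 - <<'E'
from h import *
delta((.5405,-.2205,.191),2.3)
E
```

```text
t 9.72 tcp [ 0.5362 -0.0873  0.191 ] tool y deg 92.22 tilt [-0.002  0.    -1.   ] delta [   0.9 -133.3    0. ] twist -0.08 F [4.6 1.  1. ] w 0.17 g 98.7 q [-0.21  0.04  1.93  0.    1.16 -1.82]
```

Emit:
jog_arm(
  motion=[
    [-1,-1,-4,0,0],
    [-1,0,-8,0,0],
    [-1,0,-12,0,0],
    [-1,0,-14,0,0],
    [-1,0,-14,0,0],
    [-1,0,-14,0,0],
    [-1,0,-14,0,0],
    [-1,0,-10,0,0],
    [-1,0,-6,0,0],
    [-1,0,0,0,0],
  ],
)

```text
time: 10.55
tool_pos: [0.5404, -0.1836, 0.1909]
tcp_rot: [-0.061, 3.141, -0.001]
wrist_force: [4.2, -0.1, 1.4]
width: 0.172
grip_force: 98.8
```

Emit:
jog_arm(
  motion=[
    [-1,0,-8,0,0],
    [-1,0,-10,0,0],
    [-1,0,-8,0,0],
    [-1,0,-6,0,0],
    [-1,0,0,0,0],
    [-1,0,0,0,0],
  ],
)

```text
time: 11.05
tool_pos: [0.5416, -0.2148, 0.1908]
tcp_rot: [-0.062, 3.141, -0.001]
wrist_force: [4.8, 0.9, 2.0]
width: 0.17
grip_force: 98.8
```

```bash
python3 - <<'E'
from h import *
delta((.541,-.2205,.191),2.3)
im,P,T,_=look('scene'); save('s4.png',im[185:285,80:220],5)
print('orange');blobs(im[185:285,80:230],P[185:285,80:230],(3,120,60),(22,255,255),8)
w=(P[...,0]>.585)&(P[...,0]<.62)&(abs(P[...,1]+.219)<.035)&(P[...,2]>.145)&(P[...,2]<.162); k=P[w]; print('lip',len(k),np.percentile(k,[3,50,97],axis=0).round(4).tolist() if len(k) else'')
w=(P[...,0]>.585)&(P[...,0]<.63)&(abs(P[...,1]+.219)<.06)&(P[...,2]>.055)&(P[...,2]<.08); k=P[w]; print('plate',len(k),np.percentile(k,[3,50,97],axis=0).round(4).tolist() if len(k) else'')
E
```

```text
t 11.05 tcp [ 0.5416 -0.2148  0.1908] tool y deg 92.25 tilt [-0.    -0.001 -1.   ] delta [ 0.8 -5.7 -0.2] twist -0.05 F [4.8 0.9 2. ] w 0.17 g 98.8 q [-0.42  0.12  1.85 -0.    1.17 -2.03]
orange
[75. 18.] [ 69   8  12  21 154] med [ 0.554 -0.216  0.215] lo [ 0.536 -0.224  0.19 ] hi [ 0.589 -0.208  0.229]
[82. 66.] [ 70  52  24  24 224] med [ 0.604 -0.212  0.101] lo [ 0.578 -0.238  0.069] hi [ 0.611 -0.187  0.107]
[23. 78.] [20 75  6  7 20] med [ 0.609 -0.357  0.079] lo [ 0.606 -0.362  0.068] hi [ 0.612 -0.354  0.088]
[30. 77.] [28 74  4  7 20] med [ 0.608 -0.341  0.078] lo [ 0.605 -0.345  0.069] hi [ 0.611 -0.338  0.087]
[16. 79.] [14 76  5  6 19] med [ 0.609 -0.375  0.077] lo [ 0.606 -0.378  0.069] hi [ 0.611 -0.37   0.089]
lip 34 [[0.597, -0.2224, 0.1512], [0.6003, -0.2126, 0.1571], [0.6036, -0.2038, 0.1615]]
plate 211 [[0.5903, -0.2414, 0.0619], [0.6038, -0.2139, 0.0674], [0.6132, -0.1852, 0.0789]]
```

View pics/s4.png

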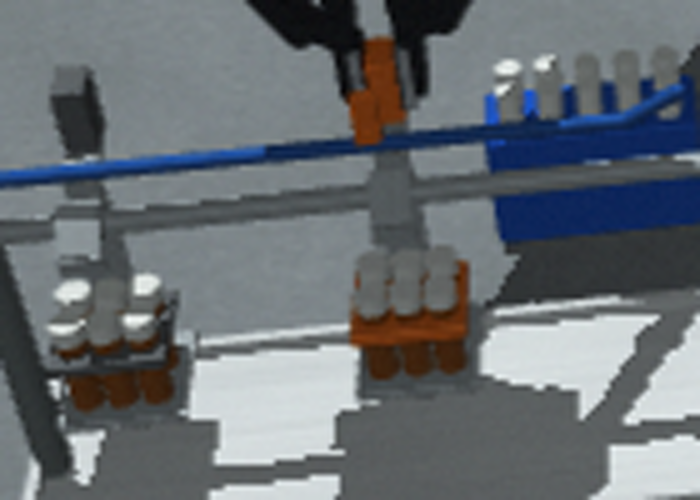

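Seated under the keeper bar, flag at crop (370,115), hook at crop (390,190), so about 6 mm remain. I'll finish the slide, open part way and check before retreating.

Emit:
jog_arm(
  motion=[
    [-1,-1,-3,0,0],
    [-1,0,-3,0,0],
    [-1,0,0,0,0],
    [-1,0,0,0,0],
    [-0.3,0,0,0,0],
    [-0.3,0,0,0,0],
    [-0.3,0,0,0,0],
    [-0.2,0,0,0,0],
    [-0.2,0,0,0,0],
    [-0.2,0,0,0,0],
  ],
)

```text
time: 11.93
tool_pos: [0.5423, -0.2208, 0.1905]
tcp_rot: [0.062, -3.14, -0.0]
wrist_force: [1.0, -0.3, 0.5]
width: 0.403
grip_force: 0.0
```

Emit:
jog_arm(
  motion=[
    [-0.2,0,0,0,0],
    [-0.2,0,0,0,0],
    [-0.2,0,0,-8,0],
    [-0.2,0,0,-15,0],
    [-0.2,0,0,-25,0],
    [-0.2,0,0,-30,0],
    [-0.2,0,0,-30,0],
    [-0.2,0,0,-20,0],
    [-0.2,0,0,0,0],
    [-0.2,0,0,0,0],
  ],
)

```text
time: 12.77
tool_pos: [0.5436, -0.2211, 0.3214]
tcp_rot: [-0.062, 3.137, -0.003]
wrist_force: [0.5, -0.1, -0.7]
width: 0.402
grip_force: 0.0
```

```bash
python3 - <<'E'
from h import *
delta((.541,-.2205,.191),2.3)
im,P,T,_=look('scene'); save('s5.png',im[130:285,60:420],2.2)
print('orange');blobs(im[185:285,80:230],P[185:285,80:230],(3,120,60),(22,255,255),8)
w=(P[...,0]>.585)&(P[...,0]<.62)&(abs(P[...,1]+.219)<.035)&(P[...,2]>.145)&(P[...,2]<.162); k=P[w]; print('lip',len(k),np.percentile(k,[3,50,97],axis=0).round(4).tolist() if len(k) else'')
w=(P[...,0]>.585)&(P[...,0]<.63)&(abs(P[...,1]+.219)<.06)&(P[...,2]>.055)&(P[...,2]<.08); k=P[w]; print('plate',len(k),np.percentile(k,[3,50,97],axis=0).round(4).tolist() if len(k) else'')
for n,q in(('scene',P),):
  S=np.load('scene0.npz')['P']
  for nm,c in(('parked',(.54,-.35)),('spare',(.448,.413)),('bottle',(.61,.223)),('jar',(.6,.369))):
    f=lambda A:A[(abs(A[...,0]-c[0])<.035)&(abs(A[...,1]-c[1])<.06)&(A[...,2]>(.205 if nm=='parked' else .075))].mean(0).round(4)
    print(nm,f(S),f(P))
E
```

```text
t 12.77 tcp [ 0.5436 -0.2211  0.3214] tool y deg 92.26 tilt [-0.004 -0.002 -1.   ] delta [  3.1   0.9 130.4] twist -0.04 F [ 0.5 -0.1 -0.7] w 0.402 g 0.0 q [-0.43  0.05  1.68 -0.    1.4  -2.04]
orange
[74. 18.] [ 70   8   9  21 154] med [ 0.554 -0.217  0.218] lo [ 0.535 -0.226  0.193] hi [ 0.59  -0.211  0.228]
[81. 66.] [ 69  52  23  24 199] med [ 0.604 -0.214  0.102] lo [ 0.574 -0.242  0.07 ] hi [ 0.611 -0.191  0.107]
[30. 77.] [29 74  3  7 10] med [ 0.608 -0.341  0.076] lo [ 0.606 -0.342  0.067] hi [ 0.61  -0.338  0.089]
lip 34 [[0.5975, -0.2259, 0.1507], [0.6012, -0.2161, 0.1568], [0.6038, -0.2073, 0.1612]]
plate 218 [[0.587, -0.2456, 0.062], [0.6041, -0.2161, 0.0674], [0.6134, -0.1881, 0.079]]
parked [ 0.5527 -0.357   0.217 ] [ 0.5527 -0.3568  0.2172]
spare [0.4634 0.4001 0.1255] [0.4626 0.4011 0.1257]
bottle [0.6236 0.2195 0.1103] [0.6236 0.2194 0.11  ]
jar [0.6064 0.3673 0.0843] [0.6064 0.3673 0.0843]
```

View pics/s5.png

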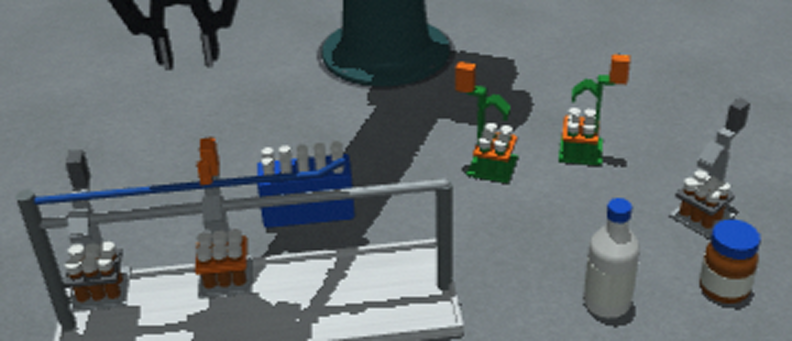

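The carrier hangs free, about 3 mm from the flag. The other objects haven't moved and the gripper is clear.

```bash
python3 -c "
from workcell import bot
print(bot.finish_job())"
```

```text
the job is handed in; nothing more can be done
None
```

The orange-tabbed carrier is hanging released under the keeper bar, about 3 mm from the flag; the parked carrier, spare carrier, jar and bottle measured within about 1 mm of their starts, and I handed the job in at about 13 s with no verdict returned.

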